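# Start the kitchen timer against the magnetic strip

### The arm

A 6-joint arm with a two-finger parallel gripper is mounted at the origin on the work surface. World frame = base frame: x ahead of the robot, y to its left, z up, the work surface at z = 0. Lengths are in m, angles in rad, forces in N, time in s.
With the tool pointing down it reaches from about 0.25 to 0.725 m from the base axis. Payload 4 kg.
Tool frame: the origin (TCP) lies on the centre line of the jaws, within the pads' length; the fingertips stand 11 mm ahead of it and the grasp point (between the pads) lies 8 mm behind it (bot.nose_length is the distance from the TCP to the fingertips, in m); z points along the fingers, y is the direction in which the jaws open and shut (so a half turn about z gives the same grasp; the last joint's range is limited). The gripper opens to 85 mm and grips with 20 to 120 N. Pads are 22 mm wide; open, the fingers measure 114 mm over their backs; the gripper's body (76 mm by 85 mm) begins 54 mm behind the grasp point. The pads swing forward as they close: fully open they stand 13 mm farther back than shut.
Start: joints at [1.178, 0.241, 0.005, 1.335, 0, 1.571], TCP at [0.191, 0.462, 0.209] pointing down, gripper open.
Joint ranges: [-2.72, 2.72], [-1.05, 1.87], [-1.09, 1.28], [-1.99, 2.15], [-1.42, 1.44], [-3.14, 3.14]. Speed limits (rad/s): [2.79, 2.79, 3.14, 3.14, 3.14, 3.14].

### API

Orientations are given as a unit quaternion [x, y, z, w].
In Python, from workcell import bot gives the robot as it stands.
- The arm moves only by the tool play_rows, never from a script. Its argument "plan" is one flat list of numbers, 6 for each row, row after row: the shift along the tool's x, y, z in mm, then the turn, a rotation vector about the tool's x, y, z in rad. A call has 1 to 20 rows; each row shifts and turns the commanded pose from where the row before left it, along the tool's axes as they then stand; what a row does not reach is not made up. A row lasts 1/8 s, in which the tool goes at most 62.5 mm and 10.7 degrees, less where a joint would pass 70% of its speed; a pose out of reach is approached as far as the arm can. A call with a gripper value outside its range is refused whole. "hand" is the opening in per cent of the stroke, from 0 (shut) to 100 (fully open), set as the call begins (left out, the last holds). The fingers move at their own pace and stop on an object; the grip force is fixed at half the most. Time passes only in rows, so rows that do not move let the fingers close. It gives the time, the measured TCP pose, the force and the opening at its end, in the units of the state.
- bot.get_obs(): the state, without advancing time (a new reading comes with each control period).
- bot.camera(name): name is "scene" or "top" or "wrist"; returns a dict with "frame" (480x640x3 uint8, blue, green, red), "range_z" (480x640 float32, m along the optical axis (not along the pixel's ray), 0 where there is no reading), "K" (3x3 intrinsics, pixels), "cam_to_world" (4x4, takes a point from camera to world coordinates). Camera axes: x right, y down, z forward; pixel columns grow to the right and rows downward; lengths in m; the calibration is good to about 2 mm. The wrist camera is an equidistant fisheye: a pixel r from the principal point sees the ray r / f radians off the axis. A picture is of the moment at which its call begins.
- bot.job_done(): hands the job in, once; it reports no verdict.
Trained networks look in the newest picture that a camera, given by its name, has taken for a name from the list of things; names that differ only in an ending like _2 or _b are one class to them, and where a whole thing is asked for, a point or a joint stands for the part that bears it (a point fixed in the world has none). Each returns a list of dicts, best first, with "p" (0 to 1); they miss things now and then, are a little off and sometimes report something else, mostly with a low value. They report only what shows in the picture. A call takes as long as a camera call. They do not tell look-alikes from the thing itself.
- bot.outline_of(query, camera): "mask" (480x640 bool, what is visible of it) and "point" ([row, column] in pixels, amid what is visible of it).
The state is a dict: "clock": time; "joint_pos": joint angles; "joint_vel": joint speeds; "tau": joint torques, N m; "eef_pos": TCP position; "tool_rot": TCP orientation; "ft_force": force on the tool from outside, world axes, zero at the start; "ft_torque": the same for the moment, N m; "grip_width": finger opening in m.
Only numpy, scipy, OpenCV 4.12 (cv2) and the standard library are available. Lean on these libraries where they do the work, as an engineer would, in place of code of your own. Each camera call takes 0.05 s, during which the arm holds its last target.

### The job

Start the low rectangular kitchen timer, the one with a wide push bar on its near side: it is loose on the board and slides away when pushed, so back it squarely against the steel magnetic strip and press the bar fully in for a moment while the strip holds the timer from behind. Then let the bar spring out and leave the timer standing against the strip. Do not disturb the tea caddy of the same size that stands beside it.

Things in the scene. Friction and masses are not known exactly. Their poses are not given: they have to be found in the camera images.
- timer: Loose kitchen timer, a low aluminium box 60 mm deep (its x) by 90 mm wide (its y) by 45 mm high, 0.11 to 0.19 kg, with a dark display on top. Origin: centre of its underside. Its x axis points out of its back, roughly towards the strip; on its opposite face (-x, towards the robot) is the grey push bar. It starts with its back 25 to 70 mm from the strip, turned up to about 12 degrees from square; sliding it takes 0.5 to 2 N.
- timer_bar (a joint): Sprung push bar on the timer's -x face: 50 mm wide, from 9.5 to 35.5 mm above the board, standing 12 mm proud, so that its flat face is 42 mm from the timer's origin towards -x. Value in m: 0 out, 0.006 fully in (moving along the timer's +x). It takes about 2 N to start it and 5 N to hold it fully in; it springs back by itself.
- strip: Magnetic steel strip fixed on edge on the oak board, 440 mm long (its y), 12 mm thick (its x), 50 mm high, with six round tins stuck to its far side. Origin: centre of its underside; its flat front face lies 6 mm from the origin towards its -x, facing the robot and the timer. It does not move.
- caddy: Loose aluminium tea caddy, a bystander of nearly the timer's size (62 by 92 by 46 mm high), with a window on top and no push bar, 230 mm along the strip to the left or right of the timer (200 to 260 mm). Origin: centre of its underside. A small round timer (54 mm wide, 30 mm high) stands between the two.
Not all that is in view belongs to the job. Leave any green or turquoise look-alike of the timer alone.

How it is judged:
On the way:
1. the timer's bar is pressed in while the strip bears the timer's back (value of joint timer_bar above 0.004 m and contact force between timer and strip above 1 N and x of strip in the frame of timer above 0 m), for 0.2 s.
At the end, for the whole second after the job is handed in: The bar is out again (under 1.5 mm in); the timer stands upright and still on the board, its centre within 52 mm of the strip's middle plane (36 mm when flush) and within 190 mm of the strip's middle along it, square to it within 12 degrees (value of joint timer_bar below 0.0015 m and x of timer in the frame of strip between -0.052 and 0 m and y of timer in the frame of strip between -0.19 and 0.19 m and angle between the x axis of timer and the x axis of strip, either way round below 0.21 rad and angle between timer's own z axis and vertical below 0.15 rad and height (world z) of timer below 0.01 m and linear speed of timer below 0.01 m/s); the robot touches nothing.
It fails at once if the tea caddy is moved more than 30 mm or tipped (distance of caddy from where it was at the start of the episode above 0.03 m or angle between caddy's own z axis and vertical above 0.4 rad).
It also fails if it takes over 48 s, if anything falls off the work surface, if the arm or the gripper's body presses on something with over 40 N, if the wrist force passes 120 N, or if a joint passes its speed limit or range.

## Working session

There is one attempt and no reset: what is moved stays moved. The work goes in short steps, Python scripts to look and compute and a tool call to move; the robot and the scene stay as the last step left them, time stands still between calls to the robot, and variables do not carry over. Pictures are saved under pics/ and viewed, and the job is handed in when it is done.

Besides the shell and the picture viewer there is one more tool, called after "Call:" by a JSON object that holds its "method" and its "body". play_rows: Moves the arm, as the interface text tells. Its arguments: {"type":"object","properties":{"plan":{"type":"array","items":{"type":"number"}},"hand":{"type":"number"}},"required":["plan"]}

```bash
mkdir -p pics; python3 - <<'E'
from workcell import bot
import cv2,numpy as np
o=bot.get_obs();print({k:np.round(v,3).tolist() for k,v in o.items()})
for c in("scene","top"):
    d=bot.camera(c);cv2.imwrite(f"pics/{c}0.png",d["frame"]);np.savez(f"{c}0.npz",**d)
    for q in("timer","strip","caddy","timer_bar"):
        for i,r in enumerate(bot.outline_of(q,c)):
            m=r["mask"]&(d["range_z"]>0)
            v,u=np.nonzero(m);z=d["range_z"][m];K=d["K"]
            P=np.c_[(u-K[0,2])*z/K[0,0],(v-K[1,2])*z/K[1,1],z,np.ones_like(z)]@d["cam_to_world"].T
            print(c,q,round(r["p"],2),r["point"],m.sum(),np.round(np.median(P[:,:3],0),3) if m.any() else None, np.round(np.percentile(P[:,:3],98,axis=0),3) if m.any() else None)
E
```

```text
{'clock': 0.0, 'joint_pos': [1.178, 0.241, 0.004, 1.335, -0.0, 1.571], 'joint_vel': [0.0, 0.002, 0.001, 0.001, -0.001, 0.001], 'tau': [0.001, -37.232, 25.241, 0.017, 0.0, 0.0], 'eef_pos': [0.191, 0.461, 0.209], 'tool_rot': [0.195, 0.981, -0.001, -0.0], 'ft_force': [0.078, -0.379, -0.148], 'ft_torque': [0.042, -0.017, 0.031], 'grip_width': 0.086}
scene timer 0.85 [155.3, 310.1] 3000 [ 0.436 -0.027  0.044] [0.469 0.012 0.047]
scene timer 0.75 [177.9, 428.8] 3189 [0.448 0.144 0.044] [0.482 0.189 0.048]
scene timer 0.71 [241.1, 488.2] 4127 [0.552 0.224 0.044] [0.588 0.276 0.047]
scene timer 0.58 [254.4, 377.4] 3925 [0.603 0.088 0.045] [0.618 0.13  0.048]
scene strip 0.9 [297.6, 282.1] 18151 [ 0.682 -0.021  0.045] [0.718 0.181 0.053]
scene caddy 0.81 [242.3, 186.7] 4296 [ 0.617 -0.152  0.045] [ 0.635 -0.112  0.048]
scene timer_bar 0.43 [215.5, 471.3] 153 [0.512 0.205 0.035] [0.534 0.227 0.045]
top timer 0.69 [231.6, 204.2] 2903 [0.534 0.221 0.044] [0.578 0.27  0.048]
top timer 0.64 [342.9, 352.7] 2937 [ 0.415 -0.032  0.045] [0.461 0.006 0.048]
top timer 0.61 [219.6, 297.6] 2656 [0.579 0.085 0.045] [0.614 0.128 0.048]
top strip 0.69 [179.3, 386.9] 9212 [ 0.668 -0.034  0.047] [0.708 0.174 0.053]
top caddy 0.6 [236.7, 459.1] 2876 [ 0.598 -0.155  0.045] [ 0.632 -0.114  0.048]
top timer_bar 0.83 [248.9, 211.9] 328 [0.509 0.205 0.034] [0.525 0.227 0.037]
top timer_bar 0.7 [237.4, 456.9] 2928 [ 0.599 -0.156  0.045] [ 0.633 -0.114  0.048]
top timer_bar 0.59 [324.2, 217.1] 233 [0.406 0.173 0.035] [0.429 0.187 0.038]
top timer_bar 0.58 [236.0, 293.1] 360 [0.549 0.086 0.034] [0.556 0.111 0.038]
top timer_bar 0.54 [358.1, 375.8] 260 [ 0.402 -0.064  0.035] [ 0.425 -0.052  0.038]
```

View pics/scene0.png

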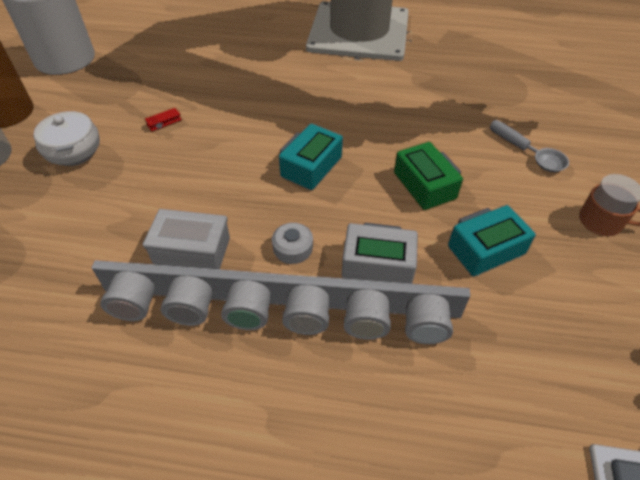

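View pics/top0.png

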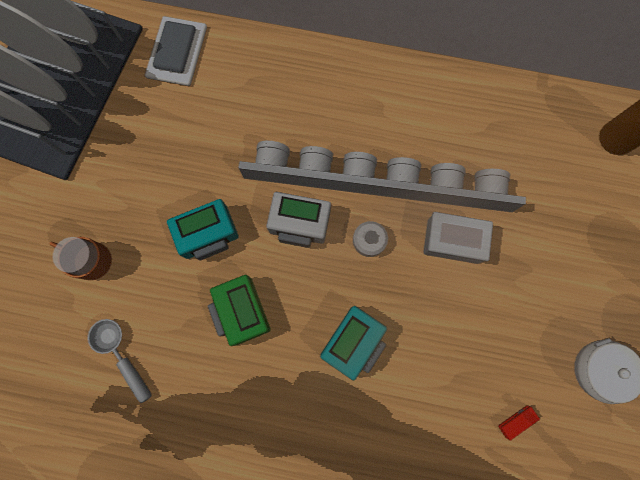

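Candidates in the top view: the aluminium timer (220,298), teal (232,204), teal (343,353), green (310,238), the caddy (238,459, no bar or display) and the round timer (238,371). I choose the aluminium one at (220,298), with a dark green display and a grey bar on its near side.

```bash
cat > h.py <<'E'
import numpy as np,cv2
def pts(d):
    z=d["range_z"];K=d["K"];v,u=np.mgrid[:480,:640]
    P=np.stack([(u-K[0,2])*z/K[0,0],(v-K[1,2])*z/K[1,1],z,np.ones_like(z)],-1)@d["cam_to_world"].T
    P[z<=0]=np.nan
    return P[...,:3]
def rect(P):
    (c,s,a)=cv2.minAreaRect(P[:,:2].astype(np.float32)*1000);return np.round(c,1),np.round(s,1),round(a,2)
def measure(d,tm):
    P=pts(d)
    def near(lo,hi,x0,x1,y0,y1):
        m=(P[...,2]>lo)&(P[...,2]<hi)&(P[...,0]>x0)&(P[...,0]<x1)&(P[...,1]>y0)&(P[...,1]<y1);return m
    return P
E
python3 - <<'E'
from h import *
for c in("top","scene"):
    d=dict(np.load(f"{c}0.npz"));P=pts(d)
    if c=="top":
        cv2.imwrite("pics/crop0.png",cv2.resize(d["frame"][170:270,240:520],None,fx=2.8,fy=2.8,interpolation=2))
    def comp(seed,lo,hi):
        m=((P[...,2]>lo)&(P[...,2]<hi)).astype(np.uint8)
        n,l=cv2.connectedComponents(m,connectivity=4)
        return l==l[seed]
    S={"top":dict(timer=(225,280),caddy=(238,490),bar=(239,293)),"scene":dict(timer=(235,360),caddy=(222,160))}[c]
    for k,s in S.items():
        lo,hi=(.030,.039) if k=="bar" else (.041,.0485)
        print(c,k,P[s].round(3)); m=comp(s,lo,hi); Q=P[m]; print(m.sum(),*rect(Q),np.median(Q[:,2]).round(4))
    m=(P[...,2]>.0485)&(P[...,2]<.053)&(P[...,0]>.6)&(P[...,0]<.74)&(abs(P[...,1])<.3)
    Q=P[m];print("strip",m.sum(),*rect(Q))
    ys=[]
    # front edge by bins of y
    b=[]
    for y in np.arange(-.2,.16,.01):
        q=Q[(Q[:,1]>y)&(Q[:,1]<y+.01)]
        if len(q)>5:b.append((y+.005,*np.percentile(q[:,0],[3,97])))
    b=np.array(b)
    print(np.polyfit(b[:,0],b[:,1],1),np.polyfit(b[:,0],b[:,2],1))
E
```

```text
top timer [0.564 0.11  0.045]
2204 [586.2  86.6] [60.1 89.8] 0.11 0.045
top caddy [ 0.608 -0.203  0.042]
2441 [ 602.6 -158.7] [62.5 92.3] 1.08 0.0451
top bar [0.549 0.088 0.034]
300 [550.6  93.5] [12.9 67.4] 0.11 0.0349
strip 3562 [648.3 -27.5] [112.1 438.1] 3.88
[-0.06767355  0.65062882] [-0.0613544   0.68484519]
scene timer [0.577 0.061 0.045]
2747 [587.5  88.4] [62.  89.8] 0.61 0.0454
scene caddy [ 0.596 -0.193  0.045]
2850 [ 604.2 -156.6] [63.  91.8] 1.16 0.0456
strip 6427 [651.1 -25.7] [111.4 438.9] 4.08
[-0.06944384  0.65384145] [-0.06231834  0.68678935]
```

```bash
ls pics
```

```text
crop0.png
scene0.png
top0.png
```

View pics/crop0.png

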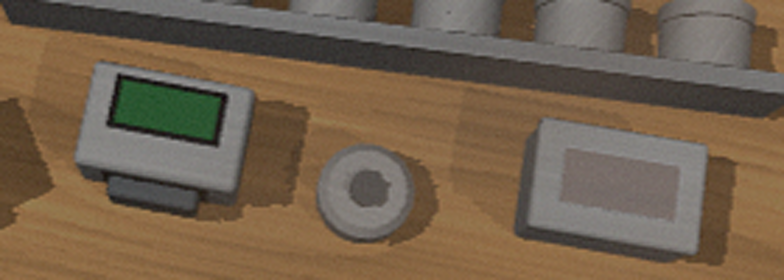

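The crop confirms it: display and bar are both on this one, and its size measures 60 x 90 x 45 mm. The back is about 29 mm from the strip. The strip's normal is yawed +3.9° and the timer about +0.3°. Next I check free space where the fingers come down, then move over.

```bash
python3 - <<'E'
from h import *
for c in("top","scene"):
    P=pts(dict(np.load(f"{c}0.npz")))
    m=(P[...,2]>.012)&(P[...,0]>.44)&(P[...,0]<.535)&(P[...,1]>.02)&(P[...,1]<.15)
    Q=P[m];print(c,m.sum(),len(Q) and (Q[np.argmax(Q[:,0])].round(3),Q[np.argmin(Q[:,1])].round(3)))
E
```

```text
top 507 (array([0.481, 0.142, 0.045]), array([0.44 , 0.114, 0.025]))
scene 803 (array([0.485, 0.145, 0.043]), array([0.442, 0.115, 0.017]))
```

Call:
{"method": "play_rows", "body": {"plan": [0,0,0,0,0,-0.154,0,0,0,0,0,-0.154,0,0,0,0,0,-0.154,-23.5,-33,0,0,0,0,-23.5,-33,0,0,0,0,-23.5,-33,0,0,0,0,-23.5,-33,0,0,0,0,-23.5,-33,0,0,0,0,-23.5,-33,0,0,0,0,-23.5,-33,0,0,0,0,-23.5,-33,0,0,0,0,-23.5,-33,0,0,0,0,-23.5,-33,0,0,0,0,-23.5,-33,0,0,0,0,-23.5,-33,0,0,0,0,0,0,0,0,0,0,0,0,0,0,0,0], "hand": 20}}

```text
clock: 2.62
eef_pos: [0.4997, 0.0864, 0.2092]
tool_rot: [-0.034, 0.999, 0.0, -0.0]
ft_force: [-0.7, -0.4, -0.0]
grip_width: 0.0173
```

The tool is where I wanted it and the way down is clear. I descend and check.

Call:
{"method": "play_rows", "body": {"plan": [0,0,36,0,0,0,0,0,36,0,0,0,0,0,36,0,0,0,0,0,36,0,0,0,0,0,25,0,0,0,0,0,20,0,0,0,0,0,0,0,0,0,0,0,0,0,0,0]}}

```text
clock: 3.62
eef_pos: [0.5004, 0.0872, 0.0213]
tool_rot: [-0.035, 0.999, 0.0, 0.001]
ft_force: [0.1, 0.2, -0.4]
grip_width: 0.0174
```

```bash
python3 - <<'E'
from workcell import bot
import cv2,numpy as np
d=bot.camera("wrist");cv2.imwrite("pics/w1.png",d["frame"])
d=bot.camera("top");cv2.imwrite("pics/t1.png",cv2.resize(d["frame"][150:350,180:460],None,fx=2.8,fy=2.8,interpolation=2))
o=bot.get_obs();print(o["eef_pos"],o["ft_force"])
E
```

```text
[0.5009801  0.08690294 0.02168046] [-0.17640765  0.21167322 -0.72051863]
```

View pics/t1.png

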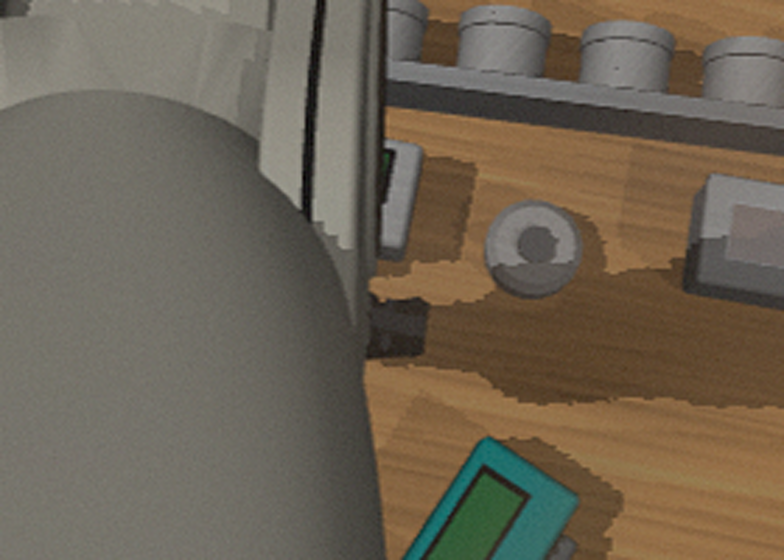

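View pics/w1.png

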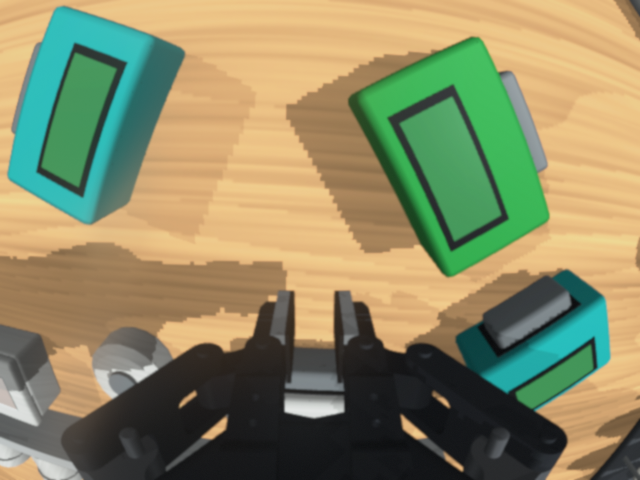

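The fingers are in front of the bar, the tool is square to the strip and no force is showing. The top view is partly hidden by the arm. I push forward slowly along -x of the tool.

Call:
{"method": "play_rows", "body": {"plan": [-8,0,0,0,0,0,-8,0,0,0,0,0,-6,0,0,0,0,0,-4,0,0,0,0,0,-3,0,0,0,0,0,-3,0,0,0,0,0,-3,0,0,0,0,0,-3,0,0,0,0,0,0,0,0,0,0,0]}}

```text
clock: 4.85
eef_pos: [0.5383, 0.089, 0.0204]
tool_rot: [-0.035, 0.999, 0.0, 0.0]
ft_force: [0.9, -0.3, -0.5]
grip_width: 0.0171
```

Call:
{"method": "play_rows", "body": {"plan": [-3,0,0,0,0,0,-3,0,0,0,0,0,-3,0,0,0,0,0,-3,0,0,0,0,0,-3,0,0,0,0,0,0,0,0,0,0,0]}}

```text
clock: 5.6
eef_pos: [0.5534, 0.09, 0.0204]
tool_rot: [-0.035, 0.999, 0.0, 0.0]
ft_force: [0.3, -1.3, -0.3]
grip_width: 0.017
```

```bash
python3 - <<'E'
from workcell import bot
import cv2,numpy as np
d=bot.camera("scene");cv2.imwrite("pics/s2.png",cv2.resize(d["frame"][180:360,240:500],None,fx=3,fy=3,interpolation=2))
o=bot.get_obs();print(o["eef_pos"],o["ft_force"])
E
```

```text
[0.5533397  0.09005877 0.02038722] [-1.14519323 -0.77414841 -0.73568669]
```

View pics/s2.png

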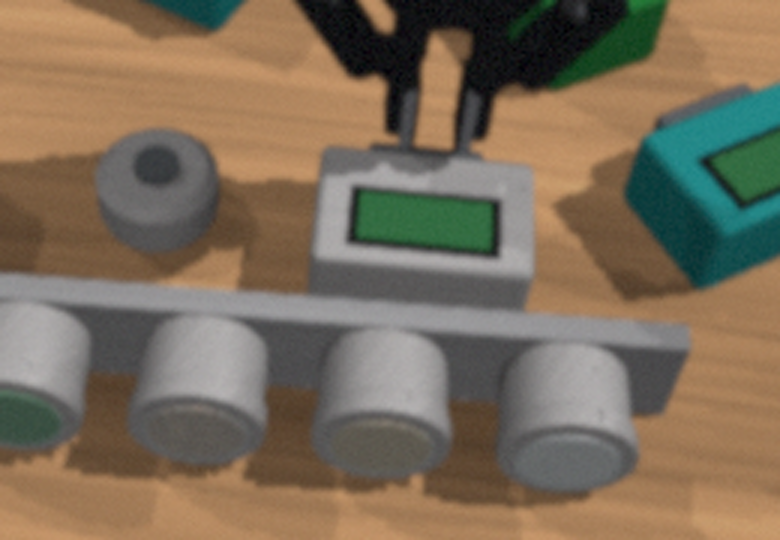

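The fingers sit on the bar about 2 mm off its centre, and the timer is square and moving towards the strip. I continue in small steps, watching the force.

Call:
{"method": "play_rows", "body": {"plan": [-3,0,0,0,0,0,-3,0,0,0,0,0,-2,0,0,0,0,0,-2,0,0,0,0,0,0,0,0,0,0,0]}}

```text
clock: 6.28
eef_pos: [0.5632, 0.0908, 0.0204]
tool_rot: [-0.035, 0.999, 0.0, 0.0]
ft_force: [-0.1, -0.4, 0.3]
grip_width: 0.017
```

Call:
{"method": "play_rows", "body": {"plan": [-2,0,0,0,0,0,-1,0,0,0,0,0,0,0,0,0,0,0]}}

```text
clock: 6.65
eef_pos: [0.5661, 0.091, 0.0204]
tool_rot: [-0.035, 0.999, 0.0, 0.0]
ft_force: [-1.3, -0.4, -0.4]
grip_width: 0.0169
```

Call:
{"method": "play_rows", "body": {"plan": [-1,0,0,0,0,0,-1,0,0,0,0,0,0,0,0,0,0,0]}}

```text
clock: 7.02
eef_pos: [0.568, 0.0911, 0.0204]
tool_rot: [-0.035, 0.999, -0.0, 0.0]
ft_force: [-1.1, -0.3, 0.6]
grip_width: 0.0163
```

```bash
python3 - <<'E'
from workcell import bot
import cv2,numpy as np
d=bot.camera("scene");cv2.imwrite("pics/s3.png",cv2.resize(d["frame"][180:360,240:500],None,fx=3,fy=3,interpolation=2))
o=bot.get_obs();print(o["eef_pos"],o["ft_force"])
E
```

```text
[0.5680317  0.09109236 0.02039619] [-0.97175988 -0.04066751 -0.07040947]
```

View pics/s3.png

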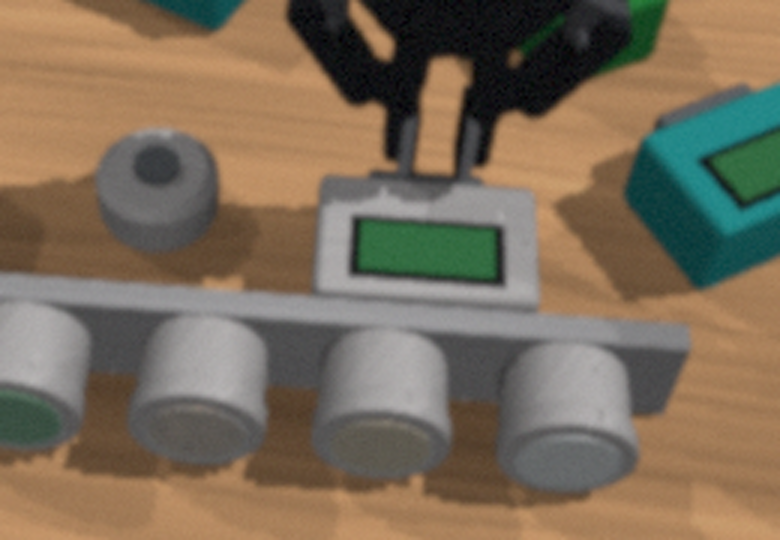

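The timer is nearly at the strip and the force still only shows sliding friction.

Call:
{"method": "play_rows", "body": {"plan": [-1,0,0,0,0,0,-1,0,0,0,0,0,0,0,0,0,0,0]}}

```text
clock: 7.45
eef_pos: [0.5701, 0.0912, 0.0204]
tool_rot: [-0.035, 0.999, -0.0, 0.0]
ft_force: [-0.7, -0.0, 0.7]
grip_width: 0.0172
```

Call:
{"method": "play_rows", "body": {"plan": [-1,0,0,0,0,0,-1,0,0,0,0,0,0,0,0,0,0,0]}}

```text
clock: 7.82
eef_pos: [0.5721, 0.0914, 0.0204]
tool_rot: [-0.035, 0.999, 0.0, 0.0]
ft_force: [-1.0, -0.3, -0.1]
grip_width: 0.0173
```

Call:
{"method": "play_rows", "body": {"plan": [-1,0,0,0,0,0,-1,0,0,0,0,0,0,0,0,0,0,0]}}

```text
clock: 8.2
eef_pos: [0.5741, 0.0915, 0.0204]
tool_rot: [-0.035, 0.999, 0.0, 0.0]
ft_force: [-1.0, -0.6, -0.7]
grip_width: 0.0169
```

Call:
{"method": "play_rows", "body": {"plan": [-1,0,0,0,0,0,-1,0,0,0,0,0,0,0,0,0,0,0]}}

```text
clock: 8.57
eef_pos: [0.575, 0.0915, 0.0202]
tool_rot: [-0.035, 0.999, -0.0, -0.001]
ft_force: [-4.1, -0.6, 1.7]
grip_width: 0.0172
```

Call:
{"method": "play_rows", "body": {"plan": [-1,0,0,0,0,0,-1,0,0,0,0,0,0,0,0,0,0,0]}}

```text
clock: 8.95
eef_pos: [0.575, 0.0915, 0.0201]
tool_rot: [-0.035, 0.999, -0.0, -0.003]
ft_force: [-7.5, -0.8, 6.0]
grip_width: 0.0169
```

```bash
python3 - <<'E'
from workcell import bot
import cv2,numpy as np
d=bot.camera("scene");cv2.imwrite("pics/s4.png",cv2.resize(d["frame"][180:360,240:500],None,fx=3,fy=3,interpolation=2))
o=bot.get_obs();print(o["eef_pos"],o["ft_force"])
E
```

```text
[0.57503769 0.09146227 0.02007296] [-8.61788912 -1.0611949   5.05617958]
```

View pics/s4.png

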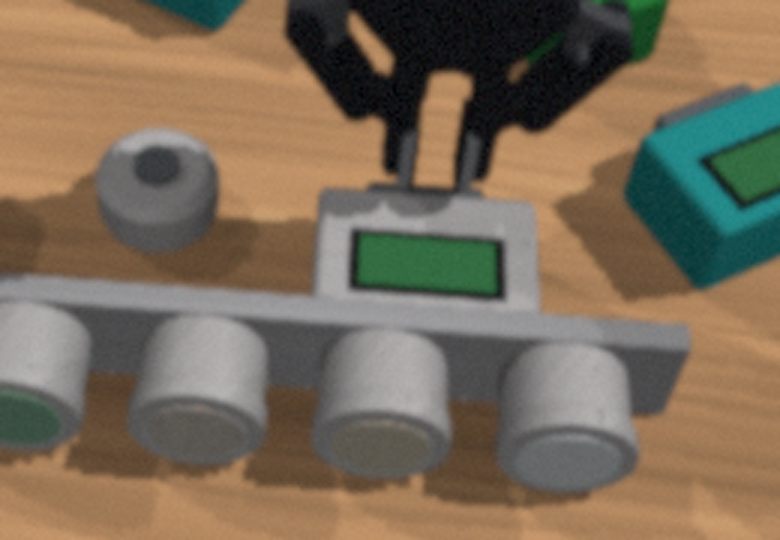

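The tool stalled at x = 0.575 with about 8 N, and before that there was no spring ramp. I need to see whether the bar is in, and what the fingers bear on.

```bash
python3 - <<'E'
from workcell import bot
from h import *
d=bot.camera("scene");np.savez("scene4.npz",**d)
P=pts(d)
cv2.imwrite("pics/s5.png",cv2.resize(d["frame"][215:285,320:440],None,fx=6.5,fy=6.5,interpolation=2))
w=bot.camera("wrist");cv2.imwrite("pics/w5.png",w["frame"])
m=((P[...,2]>.041)&(P[...,2]<.0488)&(P[...,0]>.57)&(P[...,0]<.655)&(P[...,1]>.03)&(P[...,1]<.15)).astype(np.uint8)
n,l,s,_=cv2.connectedComponentsWithStats(m,connectivity=4);i=1+np.argmax(s[1:,4])
print(s[i,4],*rect(P[l==i]))
for r in range(230,262,2):
    print(r,[tuple((P[r,c]*1000).round().astype(int)) for c in (368,380,386) if np.isfinite(P[r,c,0])])
E
```

```text
2711 [616.1  91.8] [60.2 89.8] 3.49
230 [(np.int64(585), np.int64(71), np.int64(66)), (np.int64(528), np.int64(87), np.int64(1)), (np.int64(525), np.int64(95), np.int64(-1))]
232 [(np.int64(584), np.int64(71), np.int64(61)), (np.int64(531), np.int64(87), np.int64(1)), (np.int64(528), np.int64(95), np.int64(-1))]
234 [(np.int64(585), np.int64(71), np.int64(58)), (np.int64(532), np.int64(87), np.int64(-2)), (np.int64(532), np.int64(95), np.int64(-1))]
236 [(np.int64(583), np.int64(71), np.int64(52)), (np.int64(538), np.int64(88), np.int64(1)), (np.int64(536), np.int64(96), np.int64(-1))]
238 [(np.int64(583), np.int64(72), np.int64(49)), (np.int64(541), np.int64(88), np.int64(1)), (np.int64(540), np.int64(96), np.int64(0))]
240 [(np.int64(546), np.int64(72), np.int64(-1)), (np.int64(545), np.int64(88), np.int64(1)), (np.int64(542), np.int64(96), np.int64(-1))]
242 [(np.int64(580), np.int64(72), np.int64(36)), (np.int64(576), np.int64(87), np.int64(34)), (np.int64(576), np.int64(95), np.int64(36))]
244 [(np.int64(588), np.int64(73), np.int64(42)), (np.int64(580), np.int64(88), np.int64(3
[... 469 characters left out ...]

252 [(np.int64(603), np.int64(74), np.int64(46)), (np.int64(600), np.int64(88), np.int64(45)), (np.int64(599), np.int64(96), np.int64(46))]
254 [(np.int64(606), np.int64(74), np.int64(45)), (np.int64(604), np.int64(89), np.int64(46)), (np.int64(602), np.int64(96), np.int64(45))]
256 [(np.int64(608), np.int64(74), np.int64(45)), (np.int64(607), np.int64(89), np.int64(46)), (np.int64(605), np.int64(96), np.int64(45))]
258 [(np.int64(612), np.int64(75), np.int64(46)), (np.int64(610), np.int64(89), np.int64(47)), (np.int64(607), np.int64(96), np.int64(44))]
260 [(np.int64(617), np.int64(75), np.int64(48)), (np.int64(612), np.int64(89), np.int64(45)), (np.int64(612), np.int64(96), np.int64(46))]
```

View pics/s5.png

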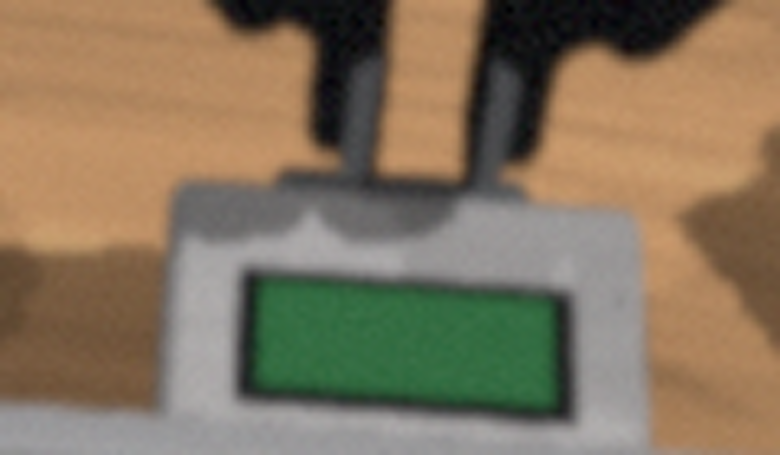

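View pics/w5.png

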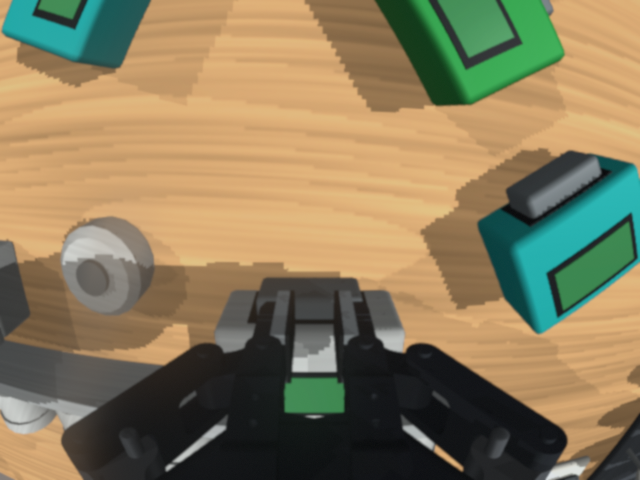

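```bash
python3 - <<'E'
from workcell import bot
from h import *
print(bot.nose_length)
P=pts(dict(np.load("scene4.npz")))
for c in (365,371,376,392,396,400):
    print(c,[ (r,*(P[r,c]*1000).round().astype(int).tolist()) for r in range(228,248) if np.isfinite(P[r,c,0])])
E
```

```text
0.011
365 [(228, 528, 66, 1), (229, 528, 66, 0), (230, 531, 66, 1), (231, 532, 66, 0), (232, 533, 66, -1), (233, 536, 67, 1), (234, 538, 67, 1), (235, 539, 67, 0), (236, 541, 67, 1), (237, 543, 67, 1), (238, 544, 68, 0), (239, 546, 68, 0), (240, 548, 68, 1), (241, 578, 68, 36), (242, 580, 69, 36), (243, 581, 69, 36), (244, 590, 69, 45), (245, 590, 69, 43), (246, 593, 69, 44), (247, 595, 69, 45)]
371 [(228, 585, 74, 71), (229, 584, 74, 67), (230, 583, 74, 65), (231, 583, 74, 63), (232, 583, 74, 61), (233, 584, 75, 60), (234, 585, 75, 60), (235, 583, 75, 55), (236, 584, 75, 55), (237, 584, 75, 53), (238, 583, 75, 49), (239, 546, 76, 1), (240, 548, 76, 2), (241, 577, 76, 35), (242, 579, 76, 36), (243, 580, 76, 36), (244, 588, 76, 43), (245, 590, 76, 44), (246, 593, 77, 45), (247, 594, 77, 45)]
376 [(228, 588, 80, 75), (229, 586, 80, 71), (230, 587, 80, 70), (231, 588, 80, 69), (232, 586, 80, 66), (233, 587, 81, 64), (234, 588, 81, 64), (235, 587, 81, 61), (236, 588, 81, 61), (237, 587, 81, 57), (238, 588, 81, 56), (239, 588, 82, 54), (240, 586, 82, 50), (241, 588, 82, 50), (242, 587, 82
[... 657 characters left out ...]
 66), (235, 586, 105, 65), (236, 586, 105, 62), (237, 584, 105, 59), (238, 586, 105, 58), (239, 586, 106, 56), (240, 586, 106, 55), (241, 585, 106, 51), (242, 586, 106, 51), (243, 586, 107, 49), (244, 587, 107, 48), (245, 578, 108, 36), (246, 586, 107, 43), (247, 589, 107, 45)]
400 [(228, 581, 108, 72), (229, 580, 109, 70), (230, 580, 109, 68), (231, 582, 109, 68), (232, 581, 109, 65), (233, 581, 109, 63), (234, 582, 110, 62), (235, 582, 110, 61), (236, 582, 110, 58), (237, 581, 110, 55), (238, 582, 111, 54), (239, 581, 111, 52), (240, 581, 111, 50), (241, 543, 115, 2), (242, 545, 115, 1), (243, 545, 115, 0), (244, 574, 113, 34), (245, 576, 113, 34), (246, 578, 113, 35), (247, 588, 112, 44)]
```

The depth shows the black fingers ending at about z 47 mm and the pad front in line with the timer's front face. So the tips seem to ride above the bar, on the body, though the TCP reads z = 0.020. I back off and measure the fingertips directly.

Call:
{"method": "play_rows", "body": {"plan": [5,0,0,0,0,0,10,0,0,0,0,0,15,0,0,0,0,0,10,0,0,0,0,0,0,0,0,0,0,0]}}

```text
clock: 9.72
eef_pos: [0.5376, 0.089, 0.0206]
tool_rot: [-0.035, 0.999, 0.0, 0.0]
ft_force: [0.6, -0.2, 0.1]
grip_width: 0.0172
```

```bash
python3 - <<'E'
from workcell import bot
from h import *
d=bot.camera("scene");np.savez("scene6.npz",**d);P=pts(d)
o=bot.get_obs();print(o["eef_pos"],o["tool_rot"])
cv2.imwrite("pics/s6.png",cv2.resize(d["frame"][180:290,300:460],None,fx=5,fy=5,interpolation=2))
m=((P[...,2]>.041)&(P[...,2]<.0488)&(P[...,0]>.57)&(P[...,0]<.655)&(P[...,1]>.03)&(P[...,1]<.15)).astype(np.uint8)
n,l,s,_=cv2.connectedComponentsWithStats(m,connectivity=4);i=1+np.argmax(s[1:,4])
print(s[i,4],*rect(P[l==i]))
for c in (371,376,380,392,396,400):
    print(c,[ (r,*(P[r,c]*1000).round().astype(int).tolist()) for r in range(205,247) if np.isfinite(P[r,c,0]) and P[r,c,2]>.004])
E
```

```text
[0.53833452 0.08906444 0.02071619] [-3.46196653e-02  9.99400396e-01  6.02331198e-05  5.69736254e-04]
2718 [617.9  92. ] [62.7 89.9] 4.61
371 [(205, 546, 70, 69), (206, 546, 70, 67), (207, 545, 71, 64), (208, 545, 71, 63), (209, 546, 71, 62), (210, 546, 71, 60), (211, 546, 71, 57), (212, 546, 71, 56), (213, 545, 72, 53), (214, 547, 72, 54), (215, 545, 72, 50), (241, 577, 76, 36), (242, 578, 76, 34), (243, 580, 76, 35), (244, 589, 76, 44), (245, 591, 76, 46), (246, 593, 77, 46)]
376 [(205, 550, 76, 75), (206, 550, 77, 72), (207, 550, 77, 70), (208, 549, 77, 68), (209, 549, 77, 66), (210, 549, 77, 64), (211, 550, 77, 63), (212, 551, 78, 62), (213, 549, 78, 58), (214, 550, 78, 58), (215, 549, 78, 54), (216, 550, 78, 54), (217, 549, 78, 51), (218, 549, 79, 49), (219, 548, 79, 46), (220, 548, 79, 44), (242, 577, 82, 35), (243, 579, 82, 35), (244, 581, 83, 37), (245, 589, 83, 44), (246, 593, 83, 47)]
380 [(242, 576, 87, 34), (243, 578, 87, 36), (244, 581, 88, 37), (245, 589, 87, 44), (246, 591, 88, 46)]
392 [(205, 531, 97, 58), (206, 532, 97, 57), (207, 534, 97, 57), (208, 536, 97, 57), (20
[... 407 characters left out ...]
), (208, 549, 102, 72), (209, 548, 102, 69), (210, 548, 102, 68), (211, 549, 102, 66), (213, 549, 103, 63), (214, 549, 103, 61), (215, 548, 103, 58), (216, 549, 103, 57), (217, 548, 104, 54), (218, 549, 104, 54), (219, 548, 104, 50), (220, 548, 104, 49), (221, 548, 105, 46), (243, 575, 108, 35), (244, 577, 108, 36), (245, 578, 108, 35), (246, 588, 107, 46)]
400 [(205, 543, 106, 72), (206, 543, 106, 70), (207, 545, 107, 70), (208, 543, 107, 67), (209, 545, 107, 67), (210, 544, 107, 64), (211, 543, 108, 61), (212, 544, 108, 60), (213, 544, 108, 58), (214, 544, 108, 56), (215, 543, 109, 54), (216, 542, 109, 50), (217, 543, 109, 50), (244, 577, 113, 36), (245, 576, 113, 34), (246, 579, 113, 35)]
```

View pics/s6.png

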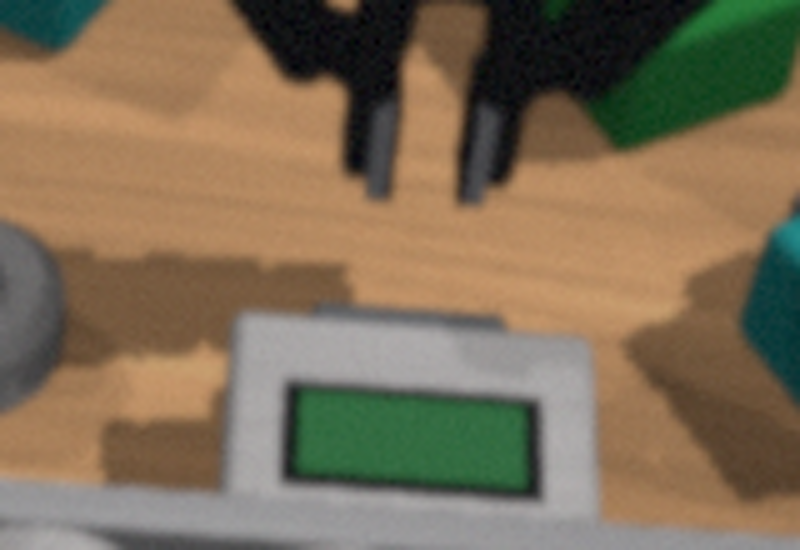

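Confirmed: the tips are at z ≈ 44 mm while the TCP reads 20.7 mm, so the stated nose length doesn't hold at this opening, or the height reading is off. The fingers pushed on the body above the bar. The timer is now square against the strip (centre 0.617, 0.092; yaw about 4°) with the bar out. I lower 25 mm to bring the tips to about z 19 mm, and shift 2 mm towards the bar's centre.

Call:
{"method": "play_rows", "body": {"plan": [0,-2,5,0,0,0,0,0,5,0,0,0,0,0,5,0,0,0,0,0,5,0,0,0,0,0,5,0,0,0,0,0,0,0,0,0]}}

```text
clock: 10.52
eef_pos: [0.5377, 0.0869, -0.0052]
tool_rot: [-0.035, 0.999, -0.0, -0.001]
ft_force: [-1.3, 0.5, 0.7]
grip_width: 0.0169
```

```bash
python3 - <<'E'
from workcell import bot
from h import *
d=bot.camera("scene");P=pts(d)
o=bot.get_obs();print(o["eef_pos"],o["ft_force"],o["joint_pos"])
cv2.imwrite("pics/s7.png",cv2.resize(d["frame"][180:290,300:460],None,fx=5,fy=5,interpolation=2))
m=(P[...,0]>.53)&(P[...,0]<.56)&(P[...,1]>.05)&(P[...,1]<.13)&(P[...,2]>.008)&(P[...,2]<.06)
v,u=np.nonzero(m)
for c in range(u.min(),u.max()+1,3):
    k=v[u==c]
    if len(k):print(c,k.max(),(P[k.max(),c]*1000).round())
E
```

```text
[ 0.53794174  0.08700713 -0.00484255] [ 0.19774267 -0.03410638  0.01087487] [ 1.60373687e-01  5.13922902e-01 -1.93624957e-01  8.63762871e-01
 -3.60551028e-05  9.10972909e-02]
358 211 [550.  55.  59.]
364 210 [547.  62.  59.]
367 228 [546.  69.  24.]
370 232 [551.  73.  22.]
373 232 [549.  77.  21.]
376 221 [550.  79.  44.]
388 233 [547.  97.  20.]
391 234 [547. 101.  19.]
394 230 [543. 104.  22.]
397 229 [543. 108.  26.]
400 219 [543. 109.  46.]
403 213 [543. 112.  58.]
```

View pics/s7.png

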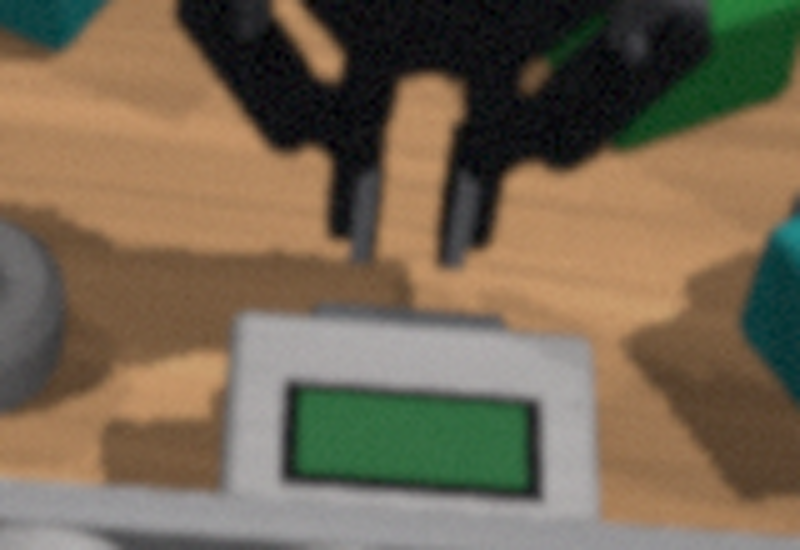

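The tips are now at z ≈ 20 mm, within the bar's height (9.5–35.5), centred on the bar, and the knuckles clear the timer top. I push.

Call:
{"method": "play_rows", "body": {"plan": [-6,0,0,0,0,0,-6,0,0,0,0,0,-5,0,0,0,0,0,-3,0,0,0,0,0,-2,0,0,0,0,0,0,0,0,0,0,0]}}

```text
clock: 11.32
eef_pos: [0.5601, 0.0885, -0.0046]
tool_rot: [-0.035, 0.999, -0.0, -0.0]
ft_force: [0.2, 0.6, -0.5]
grip_width: 0.0171
```

Call:
{"method": "play_rows", "body": {"plan": [-1,0,0,0,0,0,-1,0,0,0,0,0,-1,0,0,0,0,0,0,0,0,0,0,0]}}

```text
clock: 11.82
eef_pos: [0.5628, 0.0887, -0.0046]
tool_rot: [-0.035, 0.999, -0.0, -0.0]
ft_force: [-1.2, -0.6, 0.0]
grip_width: 0.017
```

Call:
{"method": "play_rows", "body": {"plan": [-1,0,0,0,0,0,-1,0,0,0,0,0,0,0,0,0,0,0]}}

```text
clock: 12.2
eef_pos: [0.5646, 0.0888, -0.0047]
tool_rot: [-0.035, 0.999, -0.0, -0.0]
ft_force: [-3.4, -1.0, 2.0]
grip_width: 0.0172
```

Call:
{"method": "play_rows", "body": {"plan": [-1,0,0,0,0,0,-1,0,0,0,0,0,0,0,0,0,0,0]}}

```text
clock: 12.58
eef_pos: [0.5668, 0.089, -0.0047]
tool_rot: [-0.035, 0.999, 0.0, -0.0]
ft_force: [-4.0, -0.3, 2.3]
grip_width: 0.0173
```

Now the spring ramp shows (3.4 to 4 N). I go further until it stops hard, hold, and look.

Call:
{"method": "play_rows", "body": {"plan": [-1,0,0,0,0,0,-1,0,0,0,0,0,0,0,0,0,0,0]}}

```text
clock: 12.95
eef_pos: [0.5687, 0.0891, -0.0047]
tool_rot: [-0.035, 0.999, -0.0, -0.0]
ft_force: [-4.7, -0.1, 3.3]
grip_width: 0.0171
```

Call:
{"method": "play_rows", "body": {"plan": [-1,0,0,0,0,0,-1,0,0,0,0,0,0,0,0,0,0,0,0,0,0,0,0,0]}}

```text
clock: 13.45
eef_pos: [0.5688, 0.0891, -0.0047]
tool_rot: [-0.035, 0.999, -0.0, -0.002]
ft_force: [-10.0, -0.7, 7.5]
grip_width: 0.0168
```

```bash
python3 - <<'E'
from workcell import bot
from h import *
d=bot.camera("scene");P=pts(d)
o=bot.get_obs();print(o["eef_pos"],o["ft_force"])
cv2.imwrite("pics/s8.png",cv2.resize(d["frame"][180:290,300:460],None,fx=5,fy=5,interpolation=2))
for c in (365,380,384): print(c,[ (r,*(P[r,c]*1000).round().astype(int).tolist()) for r in range(236,249) if P[r,c,2]>.01])
m=((P[...,2]>.041)&(P[...,2]<.0488)&(P[...,0]>.57)&(P[...,0]<.655)&(P[...,1]>.03)&(P[...,1]<.15)).astype(np.uint8)
n,l,s,_=cv2.connectedComponentsWithStats(m,connectivity=4);i=1+np.argmax(s[1:,4])
print(s[i,4],*rect(P[l==i]))
E
```

```text
[ 0.56881485  0.08911737 -0.00469071] [-9.97501886 -0.01940304  7.53003976]
365 [(236, 577, 68, 44), (237, 578, 68, 43), (238, 577, 68, 41), (239, 578, 68, 39), (240, 577, 68, 37), (241, 577, 68, 34), (242, 579, 69, 34), (243, 579, 69, 32), (244, 590, 69, 44), (245, 592, 69, 46), (246, 595, 69, 47), (247, 596, 69, 46), (248, 598, 70, 46)]
380 [(245, 589, 87, 45), (246, 591, 88, 46), (247, 592, 88, 45), (248, 594, 88, 45)]
384 [(245, 588, 92, 45), (246, 589, 93, 43), (248, 593, 93, 45)]
2717 [616.7  91.9] [60.3 89.8] 4.35
```

View pics/s8.png

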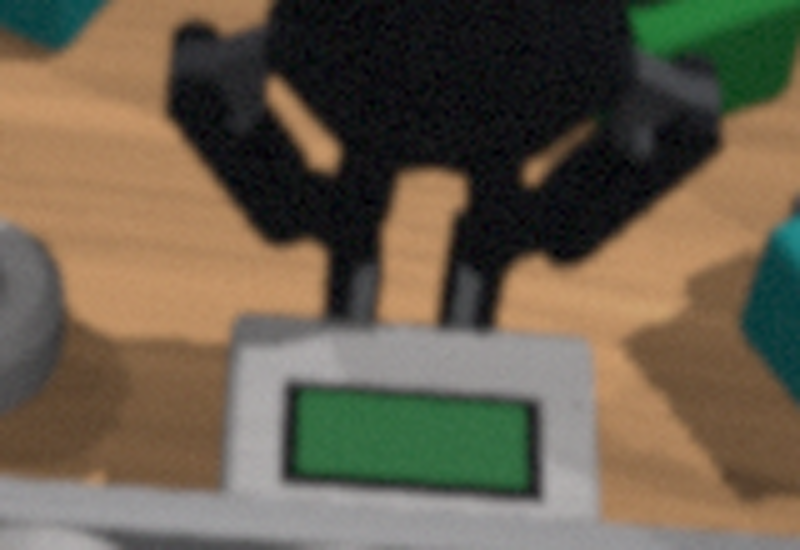

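The bar is no longer visible between the fingers: it went in, about 6 mm from first contact to the hard stop. The force is 10 N, with the timer held square by the strip. I now retreat straight back, then lift.

Call:
{"method": "play_rows", "body": {"plan": [2,0,0,0,0,0,3,0,0,0,0,0,5,0,0,0,0,0,10,0,0,0,0,0,15,0,0,0,0,0,10,0,0,0,0,0,0,0,-30,0,0,0,0,0,-40,0,0,0,0,0,-40,0,0,0,0,0,-40,0,0,0,30,0,-30,0,0,0,40,0,0,0,0,0,40,0,0,0,0,0,40,0,0,0,0,0,0,0,0,0,0,0]}}

```text
clock: 15.38
eef_pos: [0.3741, 0.0755, 0.1755]
tool_rot: [-0.035, 0.999, -0.0, 0.0]
ft_force: [0.7, 0.2, -0.5]
grip_width: 0.0175
```

```bash
python3 - <<'E'
from workcell import bot
from h import *
o=bot.get_obs();print(o["clock"],o["eef_pos"],o["ft_force"])
d=bot.camera("scene");P=pts(d)
cv2.imwrite("pics/s9.png",d["frame"])
for c in (365,376,384,396): print(c,[ (r,*(P[r,c]*1000).round().astype(int).tolist()) for r in range(236,248) if P[r,c,2]>.01])
for k,(x0,x1,y0,y1) in dict(timer=(.57,.66,.03,.15),caddy=(.55,.66,-.22,-.1)).items():
    m=((P[...,2]>.041)&(P[...,2]<.0488)&(P[...,0]>x0)&(P[...,0]<x1)&(P[...,1]>y0)&(P[...,1]<y1)).astype(np.uint8)
    n,l,s,_=cv2.connectedComponentsWithStats(m,connectivity=4);i=1+np.argmax(s[1:,4])
    print(k,s[i,4],*rect(P[l==i]))
E
```

```text
15.375 [0.37412668 0.07550391 0.1755433 ] [ 0.72437772  0.20954949 -0.47484703]
365 [(241, 578, 68, 36), (242, 580, 69, 36), (243, 581, 69, 35), (244, 590, 69, 44), (245, 592, 69, 45), (246, 594, 69, 46), (247, 596, 69, 46)]
376 [(243, 581, 82, 38), (244, 581, 83, 35), (245, 589, 83, 44), (246, 590, 83, 43), (247, 592, 83, 44)]
384 [(242, 576, 92, 36), (243, 578, 92, 36), (244, 578, 93, 35), (245, 586, 92, 42), (246, 589, 92, 45), (247, 591, 93, 44)]
396 [(243, 575, 107, 36), (244, 577, 108, 35), (245, 578, 108, 36), (246, 587, 107, 44), (247, 589, 107, 45)]
timer 2726 [616.  92.] [59.9 89.8] 4.36
caddy 2841 [ 603.6 -156.8] [64.1 92.2] 0.91
```

View pics/s9.png

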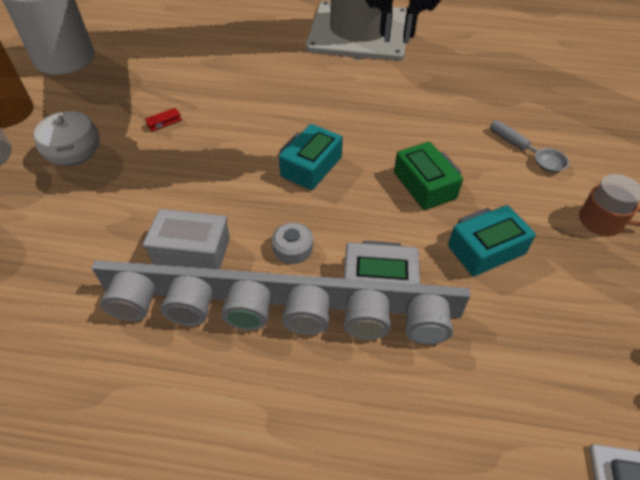

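The timer stands flush against the strip at (268,382) with its bar out. The caddy at (240,187) and the look-alikes have not moved, and the arm is clear. I hand in.

```bash
python3 -c "
from workcell import bot
print(bot.job_done())"
```

```text
the job is handed in; nothing more can be done
None
```

I backed the aluminium timer squarely against the strip and pressed its bar fully in. I held it there for about 0.4 s, let the bar spring out, withdrew the arm and handed the job in at about 15.4 s. No verdict was reported.

**What disagreed:** on the first push the fingertips were about 44 mm above the board, although the reported TCP height and nose length put them at about 10 mm. They slid the timer to the strip by its body above the bar, with up to about 9 N, and did not press the bar. I backed off, measured the tips in the depth image and lowered them 25 mm. The cause of the height mismatch was not found.

**Second push:** the force rose like a spring from about 3.4 to 4.7 N over roughly 6 mm of travel. It then hit a hard stop at 10 N, with the timer held by the strip. I could not read the bar's joint or the strip contact force directly, so both are inferred from this.

**Last checks:**

| Check | Result |
|---|---|
| Timer position | centre (0.616, 0.092), flush with the strip, about 0.12 m from its middle |
| Timer angle | yaw 4.4° against the strip's 3.9° |
| Bar | visibly out again |
| Caddy | within 1 mm of its starting position |
| Robot | force near zero, touching nothing |

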